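Close the cigar box and hold it against the sprung stop

ROBOT

A 7-joint arm with a two-finger parallel gripper is mounted at the origin on the work surface. World frame = base frame: x ahead of the robot, y to its left, z up, the work surface at z = 0. Lengths are in m, angles in rad, forces in N, time in s.
With the tool pointing down it reaches from about 0.425 to 0.925 m from the base axis. Payload 6.8 kg.
Tool frame: the origin (TCP) lies between the finger pads; the fingertips stand 22 mm ahead of it and the grasp point (between the pads) lies 3 mm ahead of it; z points along the fingers, y is the line along which they close (so a half turn about z gives the same grasp; the last joint's range is limited). The gripper opens to 85 mm and grips with 20 to 120 N. Pads are 22 mm wide; open, the fingers measure 114 mm over their backs; the gripper's body (76 mm by 85 mm) begins 54 mm behind the grasp point. The pads swing forward as they close: fully open they stand 13 mm farther back than shut.
Start: joints at [-1.429, 0.477, 0.022, 1.555, -0.011, 1.109, -0.083], TCP at [0.167, 0.654, 0.253] pointing down, gripper open.
Joint ranges: [-2.96, 2.96], [-0.34, 2.1], [-1.41, 1.46], [0.24, 2.44], [-1.37, 4.51], [0.17, 1.92], [-2.96, 2.96]. Speed limits (rad/s): [2.39, 2.39, 3.14, 3.14, 3.14, 3.14, 3.14].

INTERFACE

Orientations are given as a unit quaternion [w, x, y, z].
In Python, from station import bot gives the robot as it stands.
- The arm moves only by the tool servo_tool, never from a script. Its argument "motion" is a list that holds one entry, the list of rows, each a list of 5 numbers: the opening, from 0 (shut) to 1 (fully open), then the shift along the world's x, y, z each as a share of 0.04 m, from -1 to 1, then the turn about the world's z as a share of 0.12 rad, from -1 to 1. A call has 1 to 20 rows; each row shifts and turns the commanded pose from where the row before left it; what a row does not reach is not made up. A row lasts 1/10 s, in which the tool goes at most 50 mm and 8.59 degrees, less where a joint would pass 70% of its speed; a pose out of reach is approached as far as the arm can. A call with a number of a shift or a turn outside -1 to 1 is refused whole. A call with a gripper value outside its range is refused whole. The fingers move at their own pace and stop on an object; "newtons" is the grip in N (left out, the last holds). Time passes only in rows, so rows that do not move let the fingers close. It gives the time, the measured TCP pose, the force, the opening and the grip force at its end, in the units of the state.
- bot.get_obs(): the state, without advancing time (a new reading comes with each control period).
- bot.read_camera(name): name is "side" or "top"; returns (picture, depth): 384x512x3 uint8, red, green, blue; 384x512 float32, m along the optical axis (not along the pixel's ray), 0 where there is no reading.
- bot.get_calibration(name): a dict with "fovy" (degrees; the focal length in pixels is half the picture's height over the tangent of half this angle, whatever the lens; pixels are square), "cx", "cy" (the principal point, pixels), "k1" (the pictures are not rectified: a ray, as slopes to the right and down, at radius r is drawn at 1 + k1 r^2 times it, then the intrinsics apply), "view" (4x4, takes a point from world to camera coordinates). Camera axes: x right, y down, z forward; pixel columns grow to the right and rows downward; lengths in m; the calibration is good to about 2 mm. A picture is of the moment at which its call begins. get_calibration takes no time and is no camera call.
- bot.hand_in(): hands the job in; it is judged then, once.
The state is a dict: "t": time; "q": joint angles; "joint_vel": joint speeds; "joint_torque": joint torques, N m; "eef_pos": TCP position; "tool_rot": TCP orientation; "contact_force": force on the tool from outside, world axes, zero at the start; "torque": the same for the moment, N m; "gripper_width": opening from 0.0 (shut) to 1.0 (fully open); "grasp_force": force on a finger pad.
Only numpy, scipy, OpenCV 4.12 (cv2) and the standard library are available. Lean on these libraries where they do the work, as an engineer would, in place of code of your own. Each camera call takes 0.05 s, during which the arm holds its last target. There are 200 camera calls.

TASK

Fit the matching lid on the open wooden cigar box, fully home, then slide the closed box squarely and roughly centred against the sprung pad of the bench stop and push until the pad has gone in about half of its travel (never all the way), so that I can drive the pins. Finish while still holding it there: the program ends with the robot pushing steadily, the box flat on the table and the lid on. Leave the smaller lid and the other things on the bench where they are.

Things in the scene. Friction and masses are not known exactly. Their poses are not given: they have to be found in the camera images.
- box: Open wooden cigar box, loose, in front of the stop: 64 mm (x) by 150 mm (y) by 40 mm high, walls 6 mm, 0.4 to 0.65 kg with three aluminium tubes packed inside (tops 22 mm above its underside). Origin: centre of its underside, z up. Its +x long side faces the pad, 35 to 70 mm from it, turned by up to 0.15 rad.
- lid: The matching lid, lying right way up on its lip, left or right of the box: plate 64 mm (x) by 150 mm (y), 8 mm thick, 0.12 kg; lip under it 47 by 133 mm, 8 mm deep, drops into the box's 52 by 138 mm mouth. Origin: centre of the lip's underside, z up; plate from 8 to 16 mm above it. Fully home, the origin is 32 mm above the box's underside. Fits either way round.
- lid_bar (a point): Middle of the wooden grip bar on top of the matching lid: bar 14 mm thick (along the lid's x), 50 mm long (y), 16 mm high; the point is 8 mm below the bar's top and 24 mm above the lid's origin. With the lid on, the bar's top is 64 mm above the table.
- small_lid: A lid for another box, only 105 mm long (64 mm wide, grip bar 34 mm long), lying on the other side of the box; leave it alone. Origin as on the matching lid.
- stop: Bench stop, fixed to the table: wooden block 210 mm long (y), 50 mm deep, 44 mm high with two clamp screws, and the sprung pad before it. Origin on the table under the middle of the pad's front face at rest; +x points from pad into block: the direction to push (within 0.3 rad of straight away from the robot). Block front face at x = 40 mm.
- pad (a joint): How far the pad is pushed in (m): 0 at rest, 0.020 at the end of its travel. Spring of 0.8 N per mm from zero, so half-way (10 mm) is 8 N; sliding the box on the table takes a few N more. The spring pushes the box back when it is let go.
- pad_face (a point): Centre of the pad's front face: wooden plate 130 mm wide, 32 mm high (4 to 36 mm above the table), 12 mm thick, on two steel rods with springs. The point moves with the pad.
- tin: Bystander: round brass tin, 60 mm across, 30 mm high, left of the stop; origin at the centre of its underside.
- hammer: Bystander: hammer, 240 mm long, lying far left, beyond the tin; origin in the middle of its underside.
- screwdriver: Bystander: screwdriver, 170 mm long, lying near the robot on the right; origin in the middle of its underside.
- pin_tray: Bystander: small wooden tray 90 by 70 by 25 mm, right of the stop; origin at the centre of its underside.
- cutter: Bystander: steel cigar cutter with two finger rings, 94 mm long, 8 mm thick, lying near the robot on the left; origin at the centre of its underside.
- glue: Bystander: white bottle, 50 mm across, 110 mm high, far right; origin at the centre of its underside.
There are look-alikes about, which are no part of the job. What is shaped like the box but blue or turquoise is not meant.

How it is judged:
On the way, in this order (a step that is already met when the one before it is completed fails the run):
1. the lid is fully home on the box, before the pad is pushed (z of lid in the frame of box between 0.029 and 0.035 m and horizontal distance between lid and box below 0.006 m and angle between the z axis of lid and the z axis of box, either way round below 0.06 rad and angle between the y axis of lid and the y axis of box, either way round below 0.09 rad and value of joint pad below 0.003 m), for 0.2 s.
2. the closed box is pressed squarely against the sprung pad, the pad 5 to 15 mm in (z of lid in the frame of box between 0.029 and 0.035 m and horizontal distance between lid and box below 0.006 m and angle between the z axis of lid and the z axis of box, either way round below 0.06 rad and angle between the y axis of lid and the y axis of box, either way round below 0.09 rad and value of joint pad between 0.005 and 0.015 m and contact force between box and stop between 3 and 14 N and angle between the x axis of box and the x axis of stop, either way round below 0.07 rad and y of box in the frame of stop between -0.035 and 0.035 m), for 0.3 s.
At the end, for the whole second after the job is handed in: Lid fully home (6 mm sideways, 3 mm in height, 0.09 rad); box flat on the table, square to the pad (0.07 rad), within 35 mm of its middle; pad steadily 5 to 15 mm in (3 to 14 N); fingers pressing on box or lid with over 2 N, all through the last second (all of step 2 and height (world z) of box below 0.004 m and angle between box's own z axis and vertical below 0.05 rad and (contact force between the fingers and box above 2 N or contact force between the fingers and lid above 2 N) and velocity of joint pad between -0.004 and 0.004 m/s and linear speed of box below 0.01 m/s); the arm keeps its last pose, push and grip.
It fails at once if the pad is pushed to the end of its travel (value of joint pad above 0.019 m).
It fails at once if the box is tipped (angle between box's own z axis and vertical above 0.3 rad).
It fails at once if the smaller lid is moved (distance of small_lid from where it was at the start of the episode above 0.02 m).
It fails at once if another thing on the bench is moved (distance of any of tin, hammer, screwdriver, pin_tray, cutter, glue from where it was at the start of the episode above 0.03 m).
It also fails if it takes over 48 s, if anything falls off the work surface, if the arm or the gripper's body presses on something with over 40 N, if the wrist force passes 120 N, or if a joint passes its speed limit or range.

## Working session

There is one attempt and no reset: what is moved stays moved. The work goes in short steps, Python scripts to look and compute and a tool call to move; the robot and the scene stay as the last step left them, time stands still between calls to the robot, and variables do not carry over. Pictures are saved under pics/ and viewed, at most 10 in all, crops included, and the job is handed in when it is done.

Besides the shell and the picture viewer there is one more tool, called after "Emit:" as name(argument=value, ...), one argument or row to a line, values as JSON. servo_tool: Moves the arm, as the interface text tells. Shift numbers are shares of 0.04 m and turn numbers shares of 0.12 rad, none past 1 either way. Its arguments: {"type":"object","properties":{"motion":{"type":"array"},"newtons":{"type":"number"}},"required":["motion"]}

```bash
mkdir -p pics; cat > h.py <<'E'
import numpy as np, cv2
from station import bot
def K(n):
    c=bot.get_calibration(n); f=192/np.tan(np.radians(c["fovy"])/2)
    return c,np.array([[f,0,c["cx"]],[0,f,c["cy"]],[0,0,1.]]),np.array(c["view"],float)
def cloud(n,depth):
    c,k,V=K(n); h,w=depth.shape
    uv=np.stack(np.meshgrid(np.arange(w),np.arange(h)),-1).reshape(-1,1,2).astype(float)
    s=cv2.undistortPoints(uv,k,np.array([c["k1"],0,0,0])).reshape(h,w,2)
    p=np.dstack([s*depth[...,None],depth])
    return (p-V[:3,3])@V[:3,:3]
def plane(n,uv,z):
    c,k,V=K(n)
    s=cv2.undistortPoints(np.array(uv,float).reshape(-1,1,2),k,np.array([c["k1"],0,0,0])).reshape(-1,2)
    d=np.c_[s,np.ones(len(s))]@V[:3,:3]; o=-V[:3,:3].T@V[:3,3]
    return o+d*((z-o[2])/d[:,2])[:,None]
E
python3 - <<'E'
from h import *
for n in("top","side"):
    im,d=bot.read_camera(n); np.savez(f"{n}0.npz",im=im,d=d); cv2.imwrite(f"pics/{n}0.png",im[...,::-1])
    c=bot.get_calibration(n); print(n,c["fovy"],c["cx"],c["cy"],c["k1"],np.round(c["view"],3).tolist())
o=bot.get_obs(); print({k:np.round(v,3).tolist() for k,v in o.items()})
E
```

```text
top 45.79039481040061 251.786172130306 189.99083857787625 -0.005423196921121667 [[-0.012, -1.0, 0.002, 0.038], [-0.996, 0.012, -0.091, 0.505], [0.091, -0.003, -0.996, 1.225], [0.0, 0.0, 0.0, 1.0]]
side 51.447113080759934 253.99755626622172 187.94689009572966 0.02008772358712744 [[0.981, -0.192, -0.01, -0.488], [-0.149, -0.729, -0.668, 0.12], [0.121, 0.657, -0.744, 1.186], [0.0, 0.0, 0.0, 1.0]]
{'t': 0.1, 'q': [-1.429, 0.478, 0.022, 1.556, -0.011, 1.109, -0.083], 'joint_vel': [0.001, -0.003, -0.0, -0.004, -0.001, 0.001, 0.001], 'joint_torque': [0.004, -59.776, 1.613, -28.196, 0.013, 0.005, 0.0], 'eef_pos': [0.167, 0.654, 0.252], 'tool_rot': [-0.0, 0.125, 0.992, -0.001], 'contact_force': [-0.718, -0.461, 0.036], 'torque': [-0.023, 0.01, -0.021], 'grasp_force': 0.0, 'gripper_width': 1.001}
```

View pics/top0.png

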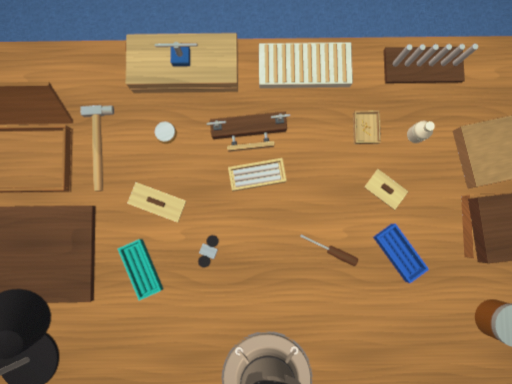

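View pics/side0.png

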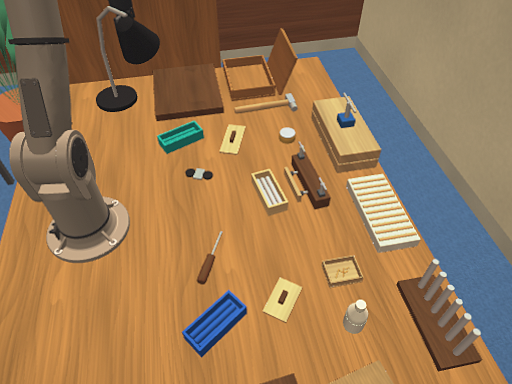

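The top view shows the cream box with tubes at (257,174). There are two cream lids: a long one at (156,202) and a short one at (386,189). The turquoise box at (140,268) and the blue box at (400,253) are look-alikes. The long lid on the left fits "150 mm plate, 50 mm bar", so I'll measure it and confirm with a crop.

```bash
cat > meas.py <<'E'
from h import *
def rect(im,roi,z,n="top",lo=(15,30,150),hi=(35,140,255)):
    hsv=cv2.cvtColor(im,cv2.COLOR_RGB2HSV); m=cv2.inRange(hsv,lo,hi)
    x0,y0,x1,y1=roi; k=np.zeros_like(m); k[y0:y1,x0:x1]=m[y0:y1,x0:x1]
    k=cv2.morphologyEx(k,cv2.MORPH_OPEN,np.ones((2,2),np.uint8))
    cs,_=cv2.findContours(k,cv2.RETR_EXTERNAL,cv2.CHAIN_APPROX_NONE)
    c=max(cs,key=cv2.contourArea)
    w=plane(n,c.reshape(-1,2),z)[:,:2]
    r=cv2.minAreaRect((w*1000).astype(np.float32)); b=cv2.boxPoints(r)/1000
    e=[b[1]-b[0],b[2]-b[1]]; e=max(e,key=np.linalg.norm); a=np.arctan2(e[1],e[0])
    a=(a-np.pi/2+np.pi/2)%np.pi-np.pi/2   # yaw such that long axis = y
    return np.array(r[0])/1000,np.array(sorted(r[1])),a,k
E
python3 - <<'E'
from meas import *
d=np.load("top0.npz"); im=d["im"]; P=cloud("top",d["d"])
hsv=cv2.cvtColor(im,cv2.COLOR_RGB2HSV)
for p in[(140,195),(175,207),(386,180),(232,180),(250,146),(110,190),(257,185),(220,210),(235,145)]: print(p,hsv[p[1],p[0]],np.round(P[p[1],p[0]],3))
for nm,roi,z in[("lid",(120,175,192,228),.016),("small",(355,160,415,215),.016),("box",(220,150,295,195),.04),("pad",(222,136,280,153),.036)]:
    c,s,a,k=rect(im,roi,z); print(nm,np.round(c,4),s.round(1),round(a,3),(k>0).sum())
# depth based: heights
for nm,roi,zl,zh in[("lid",(120,175,192,228),.008,.023),("bar",(120,175,192,228),.025,.045),("small",(355,160,415,215),.008,.023),("box",(220,150,295,195),.032,.05),("pad",(215,136,285,155),.02,.05),("block",(200,105,300,150),.035,.055)]:
    x0,y0,x1,y1=roi; Q=P[y0:y1,x0:x1].reshape(-1,3); Q=Q[(Q[:,2]>zl)&(Q[:,2]<zh)]
    r=cv2.minAreaRect((Q[:,:2]*1000).astype(np.float32)); print(nm,len(Q),np.round(r,2 ) if 0 else r, np.median(Q[:,2]).round(4))
big=lambda x0,y0,x1,y1:cv2.resize(im[y0:y1,x0:x1],(390,280),interpolation=cv2.INTER_CUBIC)
cv2.imwrite("pics/crop.png",np.vstack([np.hstack([big(120,175,198,231),big(350,160,428,216)]),np.hstack([big(200,100,298,170),big(215,140,299,200)])])[...,::-1])
E
```

```text
(140, 195) [ 23 102 208] [0.495 0.339 0.022]
(175, 207) [ 23 102 215] [0.462 0.244 0.014]
(386, 180) [ 24 101 218] [ 0.53  -0.341  0.012]
(232, 180) [ 23 102 216] [0.533 0.086 0.029]
(250, 146) [ 21 109 201] [0.626 0.036 0.034]
(110, 190) [ 16 152 175] [ 0.513  0.429 -0.003]
(257, 185) [ 22 104 201] [0.518 0.018 0.038]
(220, 210) [ 16 153 170] [ 0.453  0.121 -0.001]
(235, 145) [ 20 104 167] [0.629 0.077 0.033]
lid [0.4742 0.2933] [ 67.4 154.6] -0.37 1284
small [ 0.502  -0.3412] [ 68.6 109.4] -0.665 898
box [0.5448 0.0151] [ 70.4 154.2] 0.16 827
pad [0.6251 0.0316] [ 13.5 130.1] 0.089 239
lid 1162 ((478.2896728515625, 296.83758544921875), (151.4058074951172, 63.754024505615234), 68.78086853027344) 0.0147
bar 92 ((478.204833984375, 296.6407775878906), (48.40148162841797, 13.686300277709961), 68.89070129394531) 0.0304
small 820 ((499.9754333496094, -333.684814453125), (105.4009780883789, 80.53607177734375), 51.608062744140625) 0.0151
box 359 ((549.6121826171875, 18.974754333496094), (64.74334716796875, 149.90187072753906), 9.242941856384277) 0.0387
pad 315 ((637.5191650390625, 51.99970245361328), (39.870819091796875, 159.90594482421875), 0.4668405055999756) 0.0334
block 1268 ((667.0916748046875, 38.98240661621094), (89.01190185546875, 208.9689178466797), 5.418852806091309) 0.0425
```

View pics/crop.png

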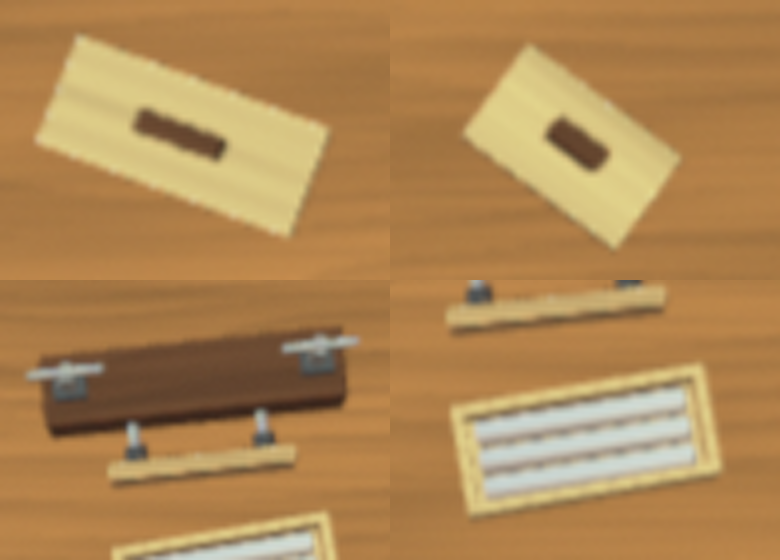

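The crop shows the left lid (156,202) with a long bar, measured at 151×64 mm with a 48 mm bar, so it is the matching one. The right lid at (386,189) is the 105 mm one. The cream box sits before the pad, which is at about (250,146) in the full picture. I'll take one refinement with the side view, then move.

```bash
cat > m2.py <<'E'
from h import *
def dep(P,x,y,r,zl,zh):
    Q=P.reshape(-1,3); Q=Q[(np.hypot(Q[:,0]-x,Q[:,1]-y)<r)&(Q[:,2]>zl)&(Q[:,2]<zh)]
    (cx,cy),(w,h),a=cv2.minAreaRect((Q[:,:2]*1000).astype(np.float32))
    if w>h: a-=90
    a=(a+90)%180-90
    return len(Q),round(cx,1),round(cy,1),sorted([round(w,1),round(h,1)]),round(np.radians(a),3),round(float(np.median(Q[:,2]))*1000,1)
E
python3 - <<'E'
from m2 import *
for n in("top","side"):
    d=np.load(n+"0.npz"); im=d["im"];P=cloud(n,d["d"])
    for nm,*a in[("lid",.478,.297,.1,.010,.022),("bar",.478,.297,.05,.026,.04),("box",.549,.019,.095,.034,.046),("pad",.627,.034,.07,.028,.042),("block",.68,.04,.12,.039,.049)]: print(n,nm,dep(P,*a))
    hsv=cv2.cvtColor(im,cv2.COLOR_RGB2HSV); m=cv2.inRange(hsv,(15,30,140),(35,135,255))
    for nm,(x,y),r,z in[("lid",(.478,.297),.09,.016),("box",(.549,.019),.09,.04),("pad",(.627,.034),.07,.036)]:
        ys,xs=np.nonzero(m); W=plane(n,np.c_[xs,ys],z)[:,:2]; W=W[np.hypot(W[:,0]-x,W[:,1]-y)<r]
        if nm=="pad": W=W[W[:,0]>.605]
        print(n,nm,"colour",np.round(cv2.minAreaRect((W*1000).astype(np.float32))[0],1), np.round(W.mean(0)*1000,1), len(W))
E
```

```text
top lid (1132, 478.3, 296.8, [63.8, 151.4], np.float64(-0.37), 14.8)
top bar (89, 478.2, 296.6, [13.7, 48.4], np.float64(-0.368), 30.5)
top box (456, 577.1, 23.3, [119.8, 150.0], np.float64(0.153), 38.2)
top pad (498, 634.3, 36.4, [121.4, 128.4], np.float64(0.163), 36.7)
top block (1117, 661.4, 43.6, [199.9, 209.2], np.float64(-0.516), 42.7)
top lid colour [477.1 295.8] [476.6 295.7] 1262
top box colour [574.3  21.9] [559.6  18.8] 1007
top pad colour [637.2  35.4] [629.   35.1] 255
side lid (475, 475.8, 299.2, [64.6, 156.4], np.float64(-0.366), 16.6)
side bar (45, 475.2, 298.4, [14.0, 54.2], np.float64(-0.366), 32.6)
side box (381, 575.2, 24.5, [123.5, 155.2], np.float64(0.159), 38.9)
side pad (299, 629.8, 36.1, [118.7, 131.3], np.float64(0.164), 36.7)
side block (727, 663.0, 44.5, [199.6, 210.0], np.float64(-0.52), 44.2)
side lid colour [476.7 296.8] [475.6 293.3] 483
side box colour [570.3  18.3] [559.7  15.5] 542
side pad colour [638.5  35.9] [628.8  31.2] 132
```

Emit:
servo_tool(
  motion=[
    [[0.5,0.5,-0.6,0,-0.9],[0.5,0.5,-0.6,0,-0.9],[0.5,0.5,-0.6,0,-0.9],[0.5,0.5,-0.6,0,-0.9],[0.5,0.5,-0.6,0,-0.9],[0.5,0.5,-0.6,0,-0.9],[0.5,0.5,-0.6,0,-0.9],[0.5,0.5,-0.6,-0.2,-0.9],[0.5,0.5,-0.6,-0.3,-0.9],[0.5,0.5,-0.6,-0.3,-0.9],[0.5,0.5,-0.6,-0.3,-0.9],[0.5,0.5,-0.6,-0.3,-0.9],[0.5,0.5,-0.6,-0.3,-0.9],[0.5,0.5,-0.6,-0.3,-0.9],[0.5,0.5,-0.5,-0.3,-0.9],[0.5,0.2,0,0,-0.58],[0.5,0,0,0,0]],
  ],
)

```text
t: 1.8
eef_pos: [0.4758, 0.2969, 0.1608]
tool_rot: [0.001, 0.826, 0.564, -0.0]
contact_force: [0.1, 0.6, -0.2]
gripper_width: 0.499
grasp_force: 0.0
```

Emit:
servo_tool(
  motion=[
    [[0.5,0.03,0,-0.8,0.03],[0.5,0,0,-0.8,0],[0.5,0,0,-0.7,0],[0.5,0,0,-0.4,0],[0.5,0,0,-0.3,0],[0.4,0,0,0,0],[0.1,0,0,0,0],[0,0,0,0,0],[0,0,0,0,0],[0,0,0,0,0],[0,0,0,0,0]],
  ],
  newtons=60,
)

```text
t: 2.9
eef_pos: [0.4766, 0.2986, 0.0424]
tool_rot: [-0.0, 0.824, 0.567, 0.001]
contact_force: [-0.2, -0.1, 6.9]
gripper_width: 0.143
grasp_force: 61.7
```

Emit:
servo_tool(
  motion=[
    [[0,0,0,0.4,0],[0,0,0,0.8,0],[0,0,0,0.8,0],[0,0.2,-0.4,0.5,0.5],[0,0.2,-0.7,0,0.8],[0,0.2,-0.7,0,0.9],[0,0.2,-0.7,0,0.9],[0,0.2,-0.6,0,0.9],[0,0,-0.4,0,0.42],[0,0,0,0,0],[0,0,0,0,0],[0,0,0,0,0]],
  ],
)

```text
t: 4.1
eef_pos: [0.5159, 0.1596, 0.1416]
tool_rot: [-0.0, 0.646, 0.763, 0.0]
contact_force: [0.5, 0.8, -1.6]
gripper_width: 0.14
grasp_force: 60.7
```

```bash
python3 - <<'E'
from m2 import *
o=bot.get_obs(); e=o["eef_pos"]; q=o["tool_rot"]; print(np.round(e,4),"yaw",round(2*np.arctan2(q[2],q[1])-np.pi/2,4))
for n in("top","side"):
    im,d=bot.read_camera(n); np.savez(n+"1.npz",im=im,d=d); cv2.imwrite(f"pics/{n}1.png",im[...,::-1]); P=cloud(n,d)
    print(n,"lid",dep(P,e[0],e[1],.09,e[2]-.033,e[2]-.018))
    m=cv2.inRange(cv2.cvtColor(im,cv2.COLOR_RGB2HSV),(15,30,140),(35,135,255))
    ys,xs=np.nonzero(m); W=plane(n,np.c_[xs,ys],e[2]-.0255)[:,:2]; W=W[np.hypot(W[:,0]-e[0],W[:,1]-e[1])<.09]
    print(n,"lid colour",cv2.minAreaRect((W*1000).astype(np.float32)))
    Q=P.reshape(-1,3); c,s=np.cos(.161),np.sin(.161); D=Q[:,:2]-[.5496,.019]; L=D@np.array([[c,-s],[s,c]])
    g=(abs(L[:,0])<.045)&(abs(L[:,1])<.085)&(Q[:,2]>.034)&(Q[:,2]<.046)
    print(n,"box",g.sum(),cv2.minAreaRect((Q[g][:,:2]*1000).astype(np.float32)),np.median(Q[g][:,2]))
    W=plane(n,np.c_[xs,ys],.04)[:,:2]; L=(W-[.5496,.019])@np.array([[c,-s],[s,c]]); g=(abs(L[:,0])<.045)&(abs(L[:,1])<.085)
    print(n,"box colour",cv2.minAreaRect((W[g]*1000).astype(np.float32)))
    g=(abs(Q[:,0]-.627)<.02)&(abs(Q[:,1]-.034)<.07)&(Q[:,2]>.031)&(Q[:,2]<.041)
    print(n,"pad",g.sum(),cv2.minAreaRect((Q[g][:,:2]*1000).astype(np.float32)))
E
```

```text
[0.5159 0.1596 0.1416] yaw 0.1662
top lid (468, 525.0, 108.8, [49.7, 64.4], np.float64(-1.417), 114.2)
top lid colour ((525.9405517578125, 166.9766845703125), (153.9921875, 178.37876892089844), 34.47270202636719)
top box 290 ((550.3572387695312, 16.266342163085938), (64.56219482421875, 144.29019165039062), 9.115097999572754) 0.038978538187057564
top box colour ((547.0162963867188, 22.62140655517578), (70.12642669677734, 162.0057830810547), 9.156071662902832)
top pad 199 ((630.9829711914062, 35.75772476196289), (17.577917098999023, 128.0806427001953), 6.98780632019043)
side lid (468, 513.7, 160.7, [66.6, 155.7], np.float64(0.186), 115.8)
side lid colour ((515.0442504882812, 156.7957763671875), (65.75577545166016, 151.7681884765625), 9.57833194732666)
side box 293 ((547.082275390625, 21.034683227539062), (68.64900207519531, 156.0278778076172), 9.82882308959961) 0.039802775754319834
side box colour ((543.8844604492188, 15.999183654785156), (75.94810485839844, 159.83880615234375), 9.076562881469727)
side pad 133 ((629.0496826171875, 35.3347053527832), (13.794286727905273, 127.72078704833984), 5.417758464813232)
```

View pics/side1.png

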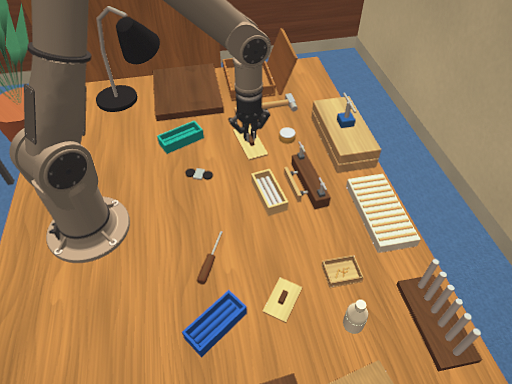

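Emit:
servo_tool(
  motion=[
    [[0,0.2,-0.5,0,-0.04],[0,0.2,-0.8,0,0],[0,0.2,-0.8,0,0],[0,0.2,-0.8,0,0],[0,0.01,-0.5,0,0],[0,0,-0.08,-0.3,0],[0,0,0,-0.5,0],[0,0,0,-0.3,0],[0,0,0,0,0],[0,0,0,0,0]],
  ],
)

```text
t: 5.2
eef_pos: [0.5483, 0.0198, 0.097]
tool_rot: [-0.0, 0.648, 0.762, -0.0]
contact_force: [0.5, -0.0, -0.3]
gripper_width: 0.144
grasp_force: 60.6
```

```bash
python3 - <<'E'
from m2 import *
o=bot.get_obs(); e=o["eef_pos"]; q=o["tool_rot"]; print(np.round(e,4),"yaw",round(2*np.arctan2(q[2],q[1])-np.pi/2,4))
out=[]
for n,r in(("top",(215,140,299,200)),("side",(230,140,320,220))):
    im,d=bot.read_camera(n); P=cloud(n,d)
    print(n,"lid",dep(P,e[0],e[1],.095,e[2]-.033,e[2]-.018))
    out.append(cv2.resize(im[r[1]:r[3],r[0]:r[2]],(400,330),interpolation=cv2.INTER_CUBIC))
cv2.imwrite("pics/c2.png",np.hstack(out)[...,::-1])
E
```

```text
[0.5483 0.0198 0.097 ] yaw 0.162
top lid (117, 548.9, 18.3, [48.2, 152.2], np.float64(0.06), 69.5)
side lid (548, 547.8, 20.4, [68.3, 154.5], np.float64(0.159), 71.4)
```

View pics/c2.png

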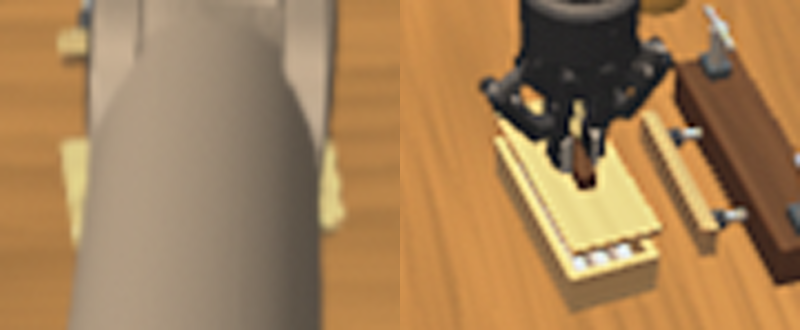

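The crop shows the lid hovering squarely over the box: (585,200) in the right half. The side view agrees with the box to within about 1 mm, so I'll lower it.

Emit:
servo_tool(
  motion=[
    [[0,0,0.01,-0.2,0],[0,0,0,-0.12,0],[0,0,0,-0.08,0],[0,0,0,-0.06,0],[0,0,0,-0.06,0],[0,0,0,0,0]],
  ],
)

```text
t: 5.9
eef_pos: [0.5483, 0.0192, 0.0762]
tool_rot: [-0.0, 0.648, 0.762, -0.0]
contact_force: [-0.4, 0.4, -1.5]
gripper_width: 0.141
grasp_force: 60.6
```

Emit:
servo_tool(
  motion=[
    [[0,0,0,-0.04,0],[0,0,0,-0.03,0],[0,0,0,0,0],[0,0,0,0,0]],
  ],
)

```text
t: 6.3
eef_pos: [0.5486, 0.0192, 0.0744]
tool_rot: [0.0, 0.648, 0.761, 0.0]
contact_force: [-2.5, -0.5, 5.8]
gripper_width: 0.142
grasp_force: 61.6
```

Emit:
servo_tool(
  motion=[
    [[0,0.1,0.03,0,-0.08],[0,0.15,0.05,0,-0.1],[0,0.15,0.05,0,-0.1],[0,0.15,0.05,0,-0.1],[0,0.15,0.05,0,-0.1],[0,0.1,0.05,0,-0.1],[0,0.05,0,0,0],[0,0,0,0,0],[0,0,0,0,0]],
  ],
)

```text
t: 7.2
eef_pos: [0.5801, 0.0293, 0.0745]
tool_rot: [-0.002, 0.675, 0.738, -0.002]
contact_force: [-9.9, -2.5, 15.4]
gripper_width: 0.144
grasp_force: 62.8
```

```bash
cat > see.py <<'E'
from m2 import *
import sys
o=bot.get_obs(); e=o["eef_pos"]; q=o["tool_rot"]; print(np.round(e,4),"yaw",round(2*np.arctan2(q[2],q[1])-np.pi/2,4),np.round(o["contact_force"],1))
im,d=bot.read_camera("side"); P=cloud("side",d); print("lid",dep(P,e[0],e[1],.085,.041,.053))
Q=P.reshape(-1,3); g=(Q[:,0]>e[0]+.038)&(Q[:,0]<.66)&(abs(Q[:,1]-.034)<.07)&(Q[:,2]>.03)&(Q[:,2]<.041)
print("pad",g.sum(),cv2.minAreaRect((Q[g][:,:2]*1000).astype(np.float32)))
cv2.imwrite(f"pics/{sys.argv[1]}.png",cv2.resize(im[130:230,220:350],(780,600),interpolation=cv2.INTER_CUBIC)[...,::-1])
E
python3 see.py s3
```

```text
[0.5801 0.0293 0.0745] yaw 0.0898 [-9.9 -2.5 15.4]
lid (514, 603.7, 31.4, [121.6, 151.0], np.float64(0.101), 48.1)
pad 121 ((635.727294921875, 38.35619354248047), (133.12060546875, 38.62776565551758), 84.27487182617188)
```

View pics/s3.png

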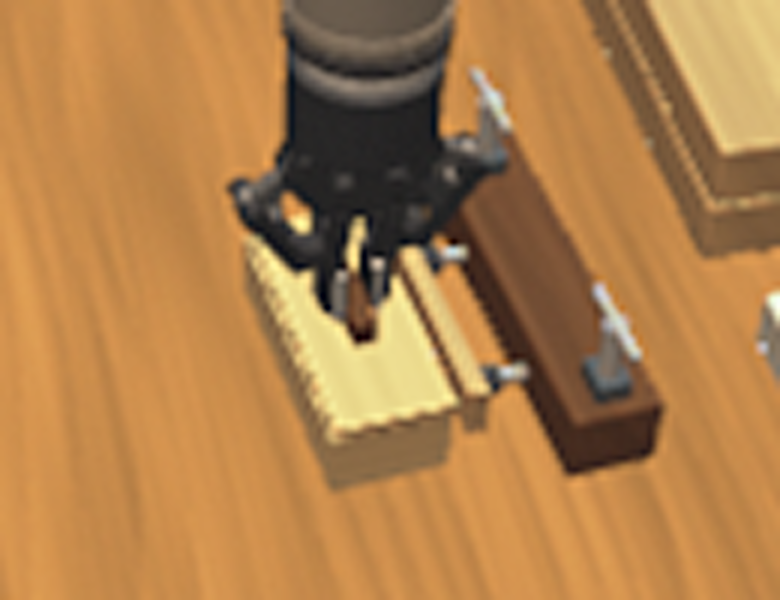

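The crop shows the lid down on the box and the box parallel to the pad, with about a 10 mm gap at (430,330). I'll ease the downward press and go on slowly.

Emit:
servo_tool(
  motion=[
    [[0,0,0,0.03,0],[0,0,0,0,0],[0,0.05,0.005,0,0],[0,0.05,0.005,0,0],[0,0,0,0,0]],
  ],
)

```text
t: 7.75
eef_pos: [0.587, 0.0312, 0.0747]
tool_rot: [0.0, 0.674, 0.739, 0.0]
contact_force: [-1.2, -0.1, -1.1]
gripper_width: 0.145
grasp_force: 60.5
```

Emit:
servo_tool(
  motion=[
    [[0,0.05,0.005,0,0],[0,0.05,0.005,0,0],[0,0,0,0,0]],
  ],
)

```text
t: 8.05
eef_pos: [0.5911, 0.0315, 0.0749]
tool_rot: [0.0, 0.674, 0.739, 0.0]
contact_force: [-0.7, -0.3, -1.5]
gripper_width: 0.148
grasp_force: 60.5
```

Emit:
servo_tool(
  motion=[
    [[0,0.05,0.005,0,0],[0,0.05,0.005,0,0],[0,0.05,0.005,0,0],[0,0,0,0,0]],
  ],
)

```text
t: 8.45
eef_pos: [0.5961, 0.0318, 0.0748]
tool_rot: [-0.0, 0.674, 0.739, -0.0]
contact_force: [-4.4, -0.2, 1.4]
gripper_width: 0.144
grasp_force: 60.9
```

```bash
python3 see.py s4
```

```text
[0.5961 0.0318 0.0748] yaw 0.0912 [-4.4 -0.2  1.4]
lid (611, 619.6, 34.4, [122.1, 153.1], np.float64(0.102), 48.3)
pad 42 ((647.3905029296875, 30.051694869995117), (25.63640594482422, 110.63616180419922), 0.5673982501029968)
```

View pics/s4.png

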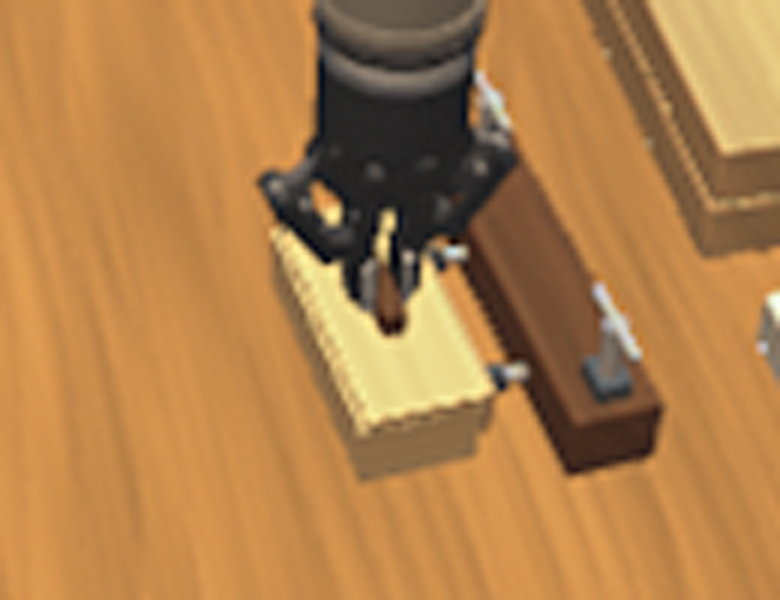

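The crop shows the box touching the pad, which is hidden behind the lid edge at (465,340). It looks square, so I'll push the remaining millimetres by force.

Emit:
servo_tool(
  motion=[
    [[0,0.04,0.004,0,0],[0,0.04,0.004,0,0],[0,0,0,0,0],[0,0,0,0,0]],
  ],
)

```text
t: 8.9
eef_pos: [0.5985, 0.032, 0.0746]
tool_rot: [-0.001, 0.674, 0.739, -0.001]
contact_force: [-7.3, -1.0, 1.4]
gripper_width: 0.144
grasp_force: 61.0
```

Emit:
servo_tool(
  motion=[
    [[0,0.04,0.004,0,0],[0,0.04,0.004,0,0],[0,0,0,0,0],[0,0,0,0,0],[0,0,0,0,0]],
  ],
)

```text
t: 9.4
eef_pos: [0.6008, 0.0322, 0.0746]
tool_rot: [-0.002, 0.674, 0.739, -0.001]
contact_force: [-9.3, -0.9, 3.7]
gripper_width: 0.148
grasp_force: 61.4
```

```bash
python3 see.py s5; python3 - <<'E'
from m2 import *
im,d=bot.read_camera("top"); cv2.imwrite("pics/t5.png",cv2.resize(im[100:200,190:320],(780,600),interpolation=cv2.INTER_CUBIC)[...,::-1])
E
```

```text
[0.6008 0.0322 0.0746] yaw 0.091 [-9.3 -0.9  3.7]
lid (654, 624.3, 31.5, [120.9, 152.3], np.float64(0.087), 47.9)
pad 33 ((647.2398681640625, 28.771141052246094), (112.96255493164062, 19.44823455810547), 86.15866088867188)
```

View pics/s5.png

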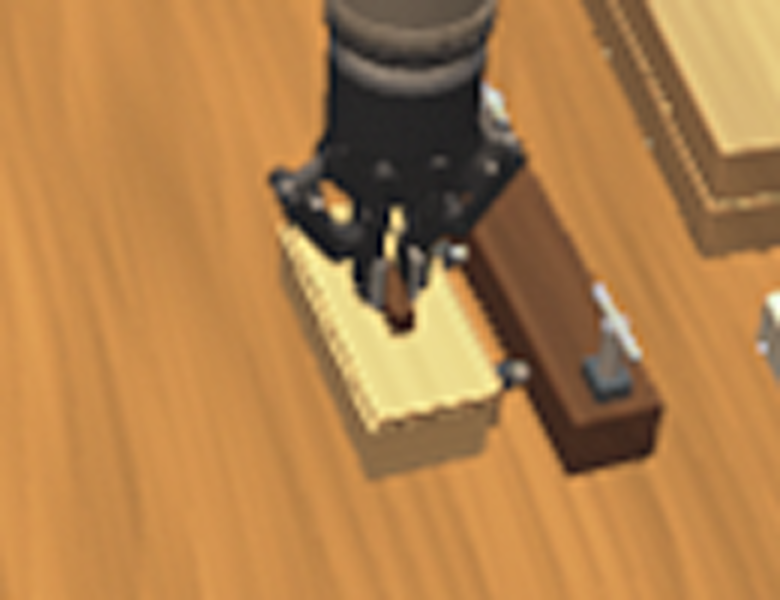

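The crop shows the box square against the pad and the lid flush; only the rod stubs are left between box and block at (515,372). The force and geometry estimates put the pad about 7–10 mm in, so I'll add one more millimetre and settle.

Emit:
servo_tool(
  motion=[
    [[0,0.03,0.003,0,0],[0,0,0,0,0],[0,0,0,0,0],[0,0,0,0,0],[0,0,0,0,0],[0,0,0,0,0],[0,0,0,0,0],[0,0,0,0,0]],
  ],
)

```text
t: 10.3
eef_pos: [0.6013, 0.0323, 0.0746]
tool_rot: [-0.002, 0.674, 0.738, -0.002]
contact_force: [-11.7, -1.2, 6.0]
gripper_width: 0.14
grasp_force: 61.8
```

```bash
python3 -c "
from station import bot
o=bot.get_obs(); print(o['eef_pos'],o['contact_force'],max(abs(v) for v in o['joint_vel'])); print(bot.hand_in())"
```

```text
[0.60131113 0.0322534  0.07463621] [-11.67859968  -1.15239883   5.95425394] 0.0016660212932862724
the job is handed in; nothing more can be done
None
```

I fitted the matching lid fully home and handed the job in at about 10 s, with the robot still pushing the closed box squarely against the pad at a steady 11.7 N; I estimate the pad is in roughly half-way, but could not read it directly, and the hand-in returned no verdict.

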